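# Lock the swivel hook over the plaster slab and hang the tall test tile

## Task

Swing the drying stand's swivel arm round from the side until it drops into the notch of its collar and locks over the plaster slab: it turns under light friction and must be pushed gently, stopping as soon as it locks. Only then hang the tall test tile by its hole on the arm's upturned hook, handling it gently, and leave it hanging still and upright over the slab. Leave the short tile and the water cup where they stand.

Things in the scene. Friction and masses are not known exactly. Their poses are not given: they have to be found in the camera images.
- stand: Drying stand, fixed: a pale wooden ware board (350 x 165 x 14 mm) carrying a round cast base 110 mm across and an upright steel post 16 mm thick with a domed nut 25 mm wide on its top. Origin: on the post's axis, at the board's underside, 6 mm above the front part of the bench; z up. Front: its -x axis. All heights 'above the stand' count from it; the post's top is at 212 mm.
- rim_centre (a point): Centre, on the post's axis, of the top of the dark collar's rim (60 mm across, 146 mm above the stand). The rim has a single notch, 8.5 mm wide and 8 mm deep, for the 6 mm wide dog under the arm's hub. The collar was clamped by hand: its notch faces the stand's front only roughly, anywhere within 0.35 rad to either side; this point's axes are the stand's and do not show the notch.
- swivel (a joint): Angle of the swivel arm about the post, rad: 0 when it points along the stand's front, positive when swung clockwise seen from above (to the robot's left), where it starts. Light friction: 1 to 4 N when pushed 75 mm from the post. As the dog comes over the notch the arm drops 6.5 mm by its weight and a spring; the notch's walls then stop it dead, with about 0.05 rad of play each way.
- bar_mid (a point): Point on the axis of the arm's straight bar, 70 mm from the post's axis. The bar (12 mm wide, 11 mm high) runs from the hub (58 mm across) to 91 mm from the post's axis. Height of this point above the stand's origin: 164 mm when the arm is locked in the notch, 170.5 mm while it rides on the rim. Axes: -x points outwards along the arm, z up.
- hook_seat (a point): Point on the centre line of the 6 mm hook rod where a tile hangs, 103 mm from the post's axis, at the height of bar_mid. The rod runs level from a shoulder disc (17 mm across, outer face 95 mm from the axis) to 112 mm from the axis, then rises outwards at 28 degrees. Axes: -x points outwards along the arm, z up.
- hook_tip (a point): Centre of the rod's rounded end, 129 mm from the post's axis and 9 mm above hook_seat.
- tall_tile: Tall L-shaped fired clay test tile, fragile, about 0.12 kg: upright plate 56 mm wide (along its y), 104 mm tall (z) and 8 mm thick (x), standing on a foot 8 mm thick that reaches 32 mm towards its -x. Glazed white on the lower part of its -x face. Origin: centre of the plate's underside. It stands on the bench facing roughly towards the robot.
- tall_hole (a point): Centre of the tall tile's round hanging hole, 16 mm across, through the plate along the tile's x: 89 mm above its underside, 15 mm below its top edge, in the middle of its width.
- short_tile: Test tile of the same kind and width, 76 mm tall. Stays where it is. One tile stands on the bench to the left of the ware board, the other to its right; which is where varies.
- slab: White plaster slab, 153 mm (its x) x 206 mm (its y) x 26 mm, fixed, lying on the ware board in front of the post, its length along the board; origin at the centre of its underside. It catches what drips from a hung tile.
- water_cup: Small grey cup of water, 75 mm across, 48 mm tall; origin at the centre of its underside. Stays where it is.

How it is judged:
By the outcome, as a careful person would: the job done as asked, in the order asked, and still so for the second after the job is handed in, with the robot touching nothing.
It also fails if it takes over 64 s, if anything falls off the work surface, if the arm or the gripper's body presses on something with over 40 N, if the wrist force passes 120 N, or if a joint passes its speed limit or range.

## Robot

A 6-joint arm with a two-finger parallel gripper is mounted at the origin on a cart in front of the work surface, level with it; the furniture and walls round the work are solid. World frame = base frame: x ahead of the robot, y to its left, z up, the work surface at z = 0. Lengths are in m, angles in rad, forces in N, time in s.
With the tool pointing down it reaches from about 0.375 to 0.975 m from the base axis. Payload 3.8 kg.
Tool frame: the origin (TCP) lies midway between the tips of the shut fingers; the grasp point (between the pads) lies 19 mm behind it; z points along the fingers, y is the line along which they close (so a half turn about z gives the same grasp; the last joint's range is limited). The gripper opens to 85 mm and grips with 20 to 120 N. Pads are 22 mm wide; open, the fingers measure 114 mm over their backs; the gripper's body (76 mm by 85 mm) begins 54 mm behind the grasp point. The pads swing forward as they close: fully open they stand 13 mm farther back than shut.
Start: joints at [1.112, 0.264, 1.604, -0, 1.274, -0.037], TCP at [0.276, 0.616, 0.231] pointing down, gripper open.
Joint ranges: [-2.63, 2.63], [-0.94, 2.18], [0.31, 2.57], [-1.31, 4.45], [0, 2.66], [-2.55, 2.55]. Speed limits (rad/s): [2.57, 2.57, 3.14, 3.14, 3.14, 3.14].

## Interface

Orientations are given as a rotation vector (axis times angle).
In Python, from workcell import status, read_camera, workorder, masks_of gives the robot as it stands.
- The arm moves only by the tool drive_tool, never from a script. Its argument "rows" is a list of rows, each a list of 7 numbers: the turn, a rotation vector about the tool's x, y, z in degrees, then the shift along the tool's x, y, z in m, then the opening, from 0 (shut) to 1 (fully open). In form: [[ax, ay, az, tx, ty, tz, claw], ...]. A call has 1 to 8 rows; each row shifts and turns the commanded pose from where the row before left it, along the tool's axes as they then stand; what a row does not reach is not made up. A row lasts 1/12 s, in which the tool goes at most 41.7 mm and 7.16 degrees, less where a joint would pass 70% of its speed; a pose out of reach is approached as far as the arm can. A call is refused whole if a number of a shift passes 0.0417 or a number of a turn 7.16, either way. A call with a gripper value outside its range is refused whole. The fingers move at their own pace and stop on an object; "force" is the grip in N (left out, the last holds). Time passes only in rows, so rows that do not move let the fingers close. It gives the time, the measured TCP pose, the force, the opening and the grip force at its end, in the units of the state.
- status.read_state(): the state, without advancing time (a new reading comes with each control period).
- read_camera(name): name is "scene" or "top"; returns a dict with "color" (384x512x3 uint8, red, green, blue), "intrinsics" (3x3 intrinsics, pixels), "D" ([k1, k2, p1, p2, k3] as OpenCV has them; the pictures are not rectified), "world_from_camera" (4x4, takes a point from camera to world coordinates). Camera axes: x right, y up, looking along -z (the intrinsics and any distortion apply to the point x, -y, -z); pixel columns grow to the right and rows downward; lengths in m; the calibration is good to about 2 mm. A picture is of the moment at which its call begins. There is no depth.
- workorder.finish_job(): hands the job in; it is judged then, once.
Trained networks look in a picture, given as the dict that the camera call returned (one of the last four; its "shot" number tells which), for a name from the list of things; names that differ only in an ending like _2 or _b are one class to them, and where a whole thing is asked for, a point or a joint stands for the part that bears it (a point fixed in the world has none). Each returns a list of dicts, best first, with "score" (0 to 1); they miss things now and then, are a little off and sometimes report something else, mostly with a low value. They report only what shows in the picture. A call takes as long as a camera call.
- masks_of(picture, name): "mask" (384x512 bool, what is visible of it) and "bbox" ([left, top, right, bottom] in pixels, round what is visible of it).
The state is a dict: "time": time; "q": joint angles; "joint_vel": joint speeds; "joint_torque": joint torques, N m; "tool_pos": TCP position; "tcp_rot": TCP orientation; "wrist_force": force on the tool from outside, world axes, zero at the start; "torque": the same for the moment, N m; "width": opening from 0.0 (shut) to 1.0 (fully open); "grip_force": force on a finger pad.
Only numpy, scipy, OpenCV 4.12 (cv2) and the standard library are available. Lean on these libraries where they do the work, as an engineer would, in place of code of your own. Each camera call takes 0.05 s, during which the arm holds its last target. There are 200 camera calls.

## Working session

There is one attempt and no reset: what is moved stays moved. The work goes in short steps, Python scripts to look and compute and a tool call to move; the robot and the scene stay as the last step left them, time stands still between calls to the robot, and variables do not carry over. Pictures are saved under pics/ and viewed, at most 10 in all, crops included, and the job is handed in when it is done.

Besides the shell and the picture viewer there is one more tool, called after "Request:" by a JSON object that holds its "api" and its "payload", one argument or row to a line. drive_tool: Moves the arm, as the interface text tells. Its arguments: {"type":"object","properties":{"rows":{"type":"array"},"force":{"type":"number"}},"required":["rows"]}

```bash
mkdir -p pics; ls
cat > h.py <<'E'
import numpy as np, cv2
from workcell import status, read_camera, workorder, masks_of
def ray(p,uv):
    uv=np.array(uv,float).reshape(-1,1,2)
    n=cv2.undistortPoints(uv,np.array(p["intrinsics"],float),np.array(p["D"],float)).reshape(-1,2)
    T=np.array(p["world_from_camera"]); d=np.c_[n[:,0],-n[:,1],-np.ones(len(n))]@T[:3,:3].T
    return T[:3,3],d/np.linalg.norm(d,axis=1)[:,None]
def atz(p,uv,z):
    o,d=ray(p,uv); return o+d*((z-o[2])/d[:,2])[:,None]
def proj(p,X):
    T=np.linalg.inv(np.array(p["world_from_camera"])); X=np.atleast_2d(X)@T[:3,:3].T+T[:3,3]
    X=X*[1,-1,-1]
    return cv2.projectPoints(X,np.zeros(3),np.zeros(3),np.array(p["intrinsics"],float),np.array(p["D"],float))[0].reshape(-1,2)
def save(p,n,box=None,s=1):
    im=p["color"][...,::-1]
    if box: im=im[box[1]:box[3],box[0]:box[2]]
    cv2.imwrite("pics/"+n,cv2.resize(im,None,fx=s,fy=s,interpolation=cv2.INTER_CUBIC))
E
python3 - <<'E'
from h import *
ps={n:read_camera(n) for n in("top","scene")}
im=np.hstack([ps["top"]["color"],ps["scene"]["color"]])
for n,p in ps.items():
    save(p,n+"0.png",s=1.5)
    print(n,np.round(p["world_from_camera"],3).tolist(),np.round(p["intrinsics"],0).tolist())
    for t in("stand","swivel","tall_tile","short_tile","slab","water_cup","hook_tip"):
        for m in masks_of(p,t)[:2]:
            ys,xs=np.nonzero(m["mask"]); print(t,round(m["score"],2),m["bbox"],round(xs.mean(),1),round(ys.mean(),1),len(xs))
print({k:np.round(v,3).tolist() for k,v in status.read_state().items()})
E
```

```text
pics
top [[0.025, 0.996, -0.091, 0.452], [-1.0, 0.024, -0.016, -0.024], [-0.014, 0.091, 0.996, 1.062], [0.0, 0.0, 0.0, 1.0]] [[354.0, 0.0, 261.0], [0.0, 354.0, 193.0], [0.0, 0.0, 1.0]]
stand 0.62 [199.0, 145.4, 276.3, 271.9] 244.2 179.7 2851
swivel 0.83 [210.7, 151.3, 257.9, 180.4] 237.8 164.6 510
tall_tile 0.79 [325.5, 215.3, 348.6, 230.2] 336.1 224.8 250
slab 0.65 [213.7, 188.6, 267.1, 266.4] 239.3 227.2 3795
slab 0.46 [201.0, 151.8, 257.6, 182.6] 235.5 166.0 477
water_cup 0.95 [336.8, 152.6, 365.6, 178.0] 348.7 164.9 538
hook_tip 0.65 [199.5, 151.1, 255.0, 183.2] 236.2 164.8 532
scene [[0.804, 0.38, -0.457, -0.018], [-0.594, 0.513, -0.62, -0.804], [-0.002, 0.77, 0.638, 0.959], [0.0, 0.0, 0.0, 1.0]] [[495.0, 0.0, 244.0], [0.0, 495.0, 191.0], [0.0, 0.0, 1.0]]
stand 0.73 [150.0, 152.7, 284.1, 267.1] 239.2 208.1 3063
swivel 0.96 [207.3, 150.7, 264.1, 178.3] 244.6 165.0 436
tall_tile 0.95 [249.0, 263.1, 278.1, 307.3] 265.6 286.4 843
short_tile 0.81 [160.3, 172.0, 180.4, 205.7] 170.9 190.0 358
slab 0.95 [151.0, 193.0, 242.7, 260.2] 196.4 228.3 3662
water_cup 0.87 [311.4, 251.5, 344.3, 281.5] 326.6 264.7 765
water_cup 0.59 [147.2, 153.5, 285.9, 270.8] 239.9 207.3 2900
hook_tip 0.55 [207.4, 151.6, 263.1, 175.4] 244.5 164.8 422
{'time': 0.8, 'q': [1.112, 0.264, 1.604, 0.0, 1.274, -0.037], 'joint_vel': [0.0, 0.0, -0.002, -0.002, 0.001, -0.002], 'joint_torque': [0.001, -51.497, -36.77, -0.0, 0.0, -0.0], 'tool_pos': [0.276, 0.616, 0.231], 'tcp_rot': [-0.658, -3.072, -0.0], 'wrist_force': [0.183, -0.81, 0.445], 'torque': [0.025, -0.014, -0.002], 'grip_force': 0.0, 'width': 0.996}
```

View pics/top0.png

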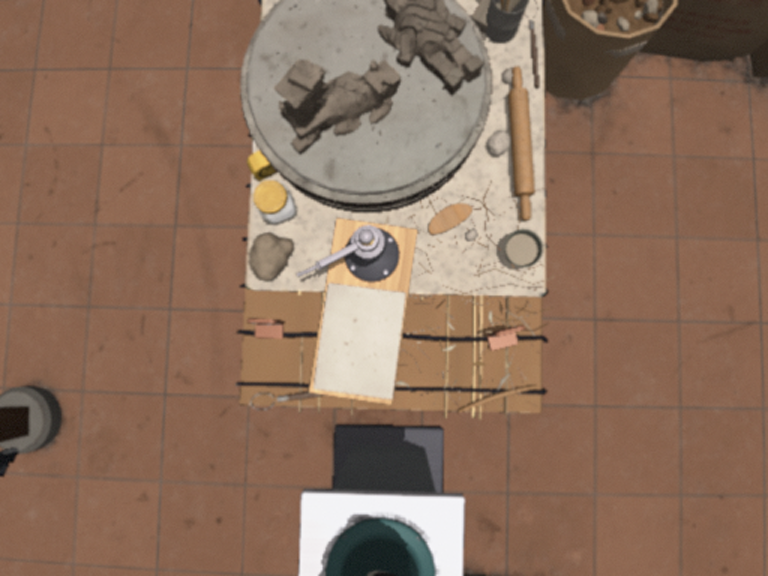

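View pics/scene0.png

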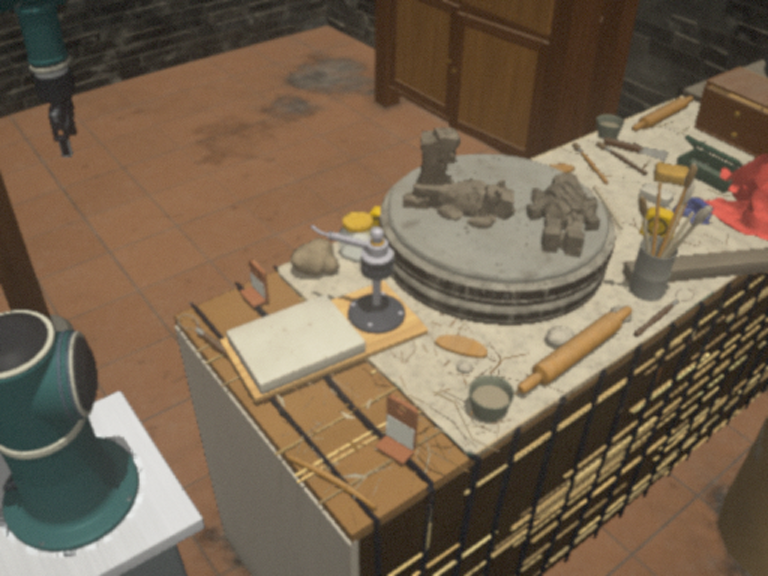

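The arm points left and slightly towards the robot. The tall tile is on the right, at about (336,225) in top and (266,286) in scene, with the cup behind it. The short tile is on the left.

Run:
```python
from h import *
out=[]
T=read_camera("top");S=read_camera("scene")
def crop(p,x,y): return cv2.resize(p["color"][y:y+60,x:x+80,::-1],(400,300),interpolation=cv2.INTER_CUBIC)
im=np.vstack([np.hstack([crop(T,192,140),crop(S,200,140)]),np.hstack([crop(T,300,190),crop(S,230,255)])])
cv2.imwrite("pics/m1.png",im)
```

```text
(no output)
```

View pics/m1.png

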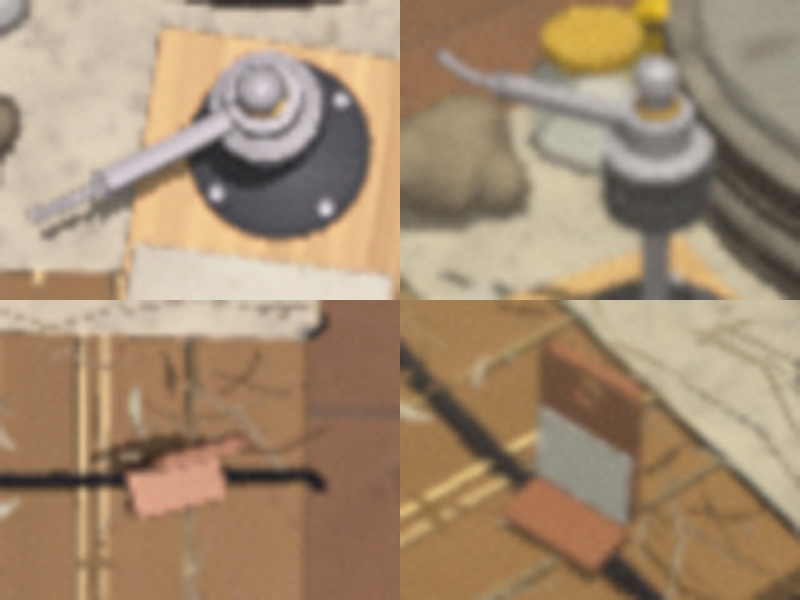

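Top view (crop ×5): nut at (244,157.6), shoulder at (212.4,177), hook tip at (198.6,183), plate top edge from (331,222.4) to (349,218.4). Scene view: nut (251.4,154), shoulder (218.6,156.8), tip (208.4,151), plate top edge from (258.6,264) to (278.4,273.4).

```bash
cat >> h.py <<'E'
def tri(pairs):
    A=np.zeros((3,3));b=np.zeros(3);L=[]
    for p,uv in pairs:
        o,d=ray(p,uv);d=d[0];M=np.eye(3)-np.outer(d,d);A+=M;b+=M@o;L.append((M,o))
    x=np.linalg.solve(A,b); return x,[np.linalg.norm(M@(x-o)) for M,o in L]
E
python3 - <<'E'
from h import *
T=read_camera("top");S=read_camera("scene")
for n,a,b in [("nut",(244,157.6),(251.4,154)),("shoulder",(212.4,177),(218.6,156.8)),("tip",(198.6,183),(208.4,151)),
 ("pTL",(331,222.4),(258.6,264)),("pTR",(349,218.4),(278.4,273.4)),("footFL",(328,233.4),(251,297.4)),("footFR",(345,229),(270,309.4))]:
    x,r=tri([(T,a),(S,b)]); print(n,x.round(4),np.round(r,4))
c=np.array([[328,284],[406,291],[392,402],[311,390]])/1.5
q=atz(T,c,.046);print("slab",q.round(3),q.mean(0))
for k in masks_of(T,"slab")[:1]+masks_of(S,"slab")[:1]: pass
for p in(T,S):
    m=masks_of(p,"slab")[0]["mask"].astype(np.uint8)
    cs=max(cv2.findContours(m,0,1)[0],key=cv2.contourArea).reshape(-1,2)
    w=atz(p,cs,.046)[:,:2].astype(np.float32)
    print(cv2.minAreaRect(w*1000))
    for t in("tall_tile","water_cup","short_tile"):
        for mm in masks_of(p,t)[:1]:
            ys,xs=np.nonzero(mm["mask"]); print(t,atz(p,(xs.mean(),ys.mean()),.03))
print("base circle top",atz(T,[(248,169.6)],.03))
E
```

```text
nut [0.6178 0.031  0.2139] [0.0023 0.0023]
shoulder [0.5716 0.1129 0.1779] [0.0002 0.0002]
tip [0.5568 0.1445 0.1853] [0.0027 0.0027]
pTL [ 0.4661 -0.2014  0.0998] [0.0007 0.0007]
pTR [ 0.4804 -0.2513  0.1024] [0.0036 0.0036]
footFL [ 0.436  -0.2106  0.0081] [0.0023 0.0023]
footFR [ 0.4513 -0.2627  0.0038] [0.0036 0.0036]
slab [[ 0.554  0.114  0.046]
 [ 0.544 -0.037  0.046]
 [ 0.333 -0.015  0.046]
 [ 0.351  0.139  0.046]] [0.44515749 0.05033941 0.046     ]
((446.7865295410156, 49.98569869995117), (153.24887084960938, 207.69483947753906), 83.47467803955078)
tall_tile [[ 0.45781439 -0.22534417  0.03      ]]
water_cup [[ 0.63541991 -0.26562683  0.03      ]]
short_tile [[0.46582675 0.23161704 0.03      ]]
((448.0870361328125, 39.93273162841797), (179.09555053710938, 215.82330322265625), 83.93610382080078)
tall_tile [[ 0.47644007 -0.21953912  0.03      ]]
water_cup [[ 0.6413972  -0.25701803  0.03      ]]
short_tile [[0.47328756 0.22753338 0.03      ]]
base circle top [[0.61568392 0.0314801  0.03      ]]
```

Geometry is consistent: post axis at about (0.617, 0.031), arm direction 118° (swivel ≈ 0.96), tip 129 mm out at z 0.185, tile yaw ≈ 16°. Next I move to the far side of the arm with the fingers shut.

Request:
{"api": "drive_tool", "payload": {
  "rows": [
    [0,0,0,-0.032,-0.0203,-0.0025,0],
    [0,0,0,-0.032,-0.0203,-0.0025,0],
    [0,0,0,-0.032,-0.0203,-0.0025,0],
    [0,0,0,-0.032,-0.0203,-0.0025,0],
    [0,0,0,-0.032,-0.0203,-0.0025,0],
    [0,0,0,-0.032,-0.0203,-0.0025,0],
    [0,0,0,-0.032,-0.0203,-0.0025,0],
    [0,0,0,-0.032,-0.0203,-0.0025,0]
  ]
}}

```text
time: 2.17
tool_pos: [0.4441, 0.3613, 0.2517]
tcp_rot: [0.657, 3.072, 0.001]
wrist_force: [0.8, 0.8, 0.2]
width: -0.0
grip_force: 0.0
```

Request:
{"api": "drive_tool", "payload": {
  "rows": [
    [0,0,0,-0.032,-0.0203,0,0],
    [0,0,0,-0.032,-0.0203,0,0],
    [0,0,0,-0.032,-0.0203,0,0],
    [0,0,0,-0.032,-0.0203,0,0],
    [0,0,0,-0.032,-0.0203,0,0],
    [0,0,0,-0.032,-0.0203,0,0],
    [0,0,0,-0.032,-0.0203,0,0],
    [0,0,0,-0.032,-0.0203,0,0]
  ]
}}

```text
time: 2.83
tool_pos: [0.6113, 0.1081, 0.2516]
tcp_rot: [0.658, 3.071, 0.0]
wrist_force: [0.7, 0.7, 0.2]
width: -0.003
grip_force: 0.0
```

Request:
{"api": "drive_tool", "payload": {
  "rows": [
    [0,0,7.1,0,0,0,0],
    [0,0,7.1,0,0,0,0],
    [0,0,7.1,0,0,0,0],
    [0,0,7.1,0,0,0,0],
    [0,0,7.1,0,0,0,0],
    [0,0,7.1,0,0,0,0],
    [0,0,7.1,0,0,0,0],
    [0,0,7.1,0,0,0,0]
  ]
}}

```text
time: 3.5
tool_pos: [0.6105, 0.1098, 0.2513]
tcp_rot: [2.047, 2.383, -0.0]
wrist_force: [-1.7, 0.1, 0.6]
width: -0.002
grip_force: 0.0
```

Request:
{"api": "drive_tool", "payload": {
  "rows": [
    [0,0,7.1,0,0,0,0],
    [0,0,7.1,0,0,0,0],
    [0,0,7.1,0,0,0,0],
    [0,0,7.1,0,0,0,0],
    [0,0,7.1,0,0,0,0],
    [0,0,7.1,0,0,0,0],
    [0,0,7.1,0,0,0,0],
    [0,0,7.1,0,0,0,0]
  ]
}}

```text
time: 4.17
tool_pos: [0.6105, 0.1099, 0.2513]
tcp_rot: [2.934, 1.123, 0.0]
wrist_force: [-0.9, -0.4, -0.0]
width: -0.001
grip_force: 0.0
```

Request:
{"api": "drive_tool", "payload": {
  "rows": [
    [0,0,7.1,0,0,0,0],
    [0,0,6.9,0,0,0,0],
    [0,0,0,0,0,0,0],
    [0,0,0,0,0,0,0]
  ]
}}

```text
time: 4.5
tool_pos: [0.6105, 0.1099, 0.2513]
tcp_rot: [3.045, 0.771, 0.0]
wrist_force: [-0.5, 1.1, 0.1]
width: 0.002
grip_force: 0.0
```

```bash
cat >> h.py <<'E'
from scipy.spatial.transform import Rotation as Rn
def pose():
    s=status.read_state(); R=Rn.from_rotvec(s["tcp_rot"]).as_matrix(); return s,np.array(s["tool_pos"]),R
def todo(target,yaw=None):
    s,p,R=pose(); y=np.degrees(np.arctan2(R[1,0],R[0,0]))
    print("t",round(s["time"],2),"p",p.round(4),"yaw",y.round(2),"zax",R[:,2].round(4),"shift tool",(R.T@(np.array(target)-p)).round(4),"turn z", None if yaw is None else round(y-yaw,2),"q",np.round(s["q"],2),"F",np.round(s["wrist_force"],1))
E
python3 - <<'E'
from h import *
todo([.611,.110,.165],28.3)
T=read_camera("top");S=read_camera("scene")
def crop(p,x,y): return cv2.resize(p["color"][y:y+75,x:x+100,::-1],(400,300),interpolation=cv2.INTER_CUBIC)
cv2.imwrite("pics/m2.png",np.hstack([crop(T,180,130),crop(S,180,120)]))
E
```

```text
t 4.5 p [0.6105 0.1099 0.2513] yaw 28.43 zax [ 1.e-04 -0.e+00 -1.e+00] shift tool [0.0005 0.0001 0.0863] turn z 0.13 q [ 0.14  0.15  1.7  -0.    1.29  1.21] F [-0.5  1.1  0.1]
```

Request:
{"api": "drive_tool", "payload": {
  "rows": [
    [0,0,0,0,0,0.03,0],
    [0,0,0,0,0,0.03,0],
    [0,0,0,0,0,0.02,0],
    [0,0,0,0,0,0.01,0],
    [0,0,0,0,0,0,0],
    [0,0,0,0,0,0,0]
  ]
}}

```text
time: 5.1
tool_pos: [0.6106, 0.1099, 0.1614]
tcp_rot: [-3.046, -0.768, 0.001]
wrist_force: [0.6, -0.1, 0.7]
width: -0.001
grip_force: 0.0
```

Run:
```python
from h import *
todo([.611,.110,.160],28.3)
T=read_camera("top");S=read_camera("scene")
def crop(p,x,y): return cv2.resize(p["color"][y:y+75,x:x+100,::-1],(400,300),interpolation=cv2.INTER_CUBIC)
cv2.imwrite("pics/m2.png",np.hstack([crop(T,180,130),crop(S,180,120)]))
```

```text
t 5.1 p [0.6106 0.1099 0.1614] yaw 28.28 zax [-4.e-04 -1.e-04 -1.e+00] shift tool [0.0004 0.0001 0.0014] turn z -0.02 q [ 0.14  0.21  1.8  -0.    1.13  1.22] F [ 0.6 -0.1  0.7]
```

View pics/m2.png

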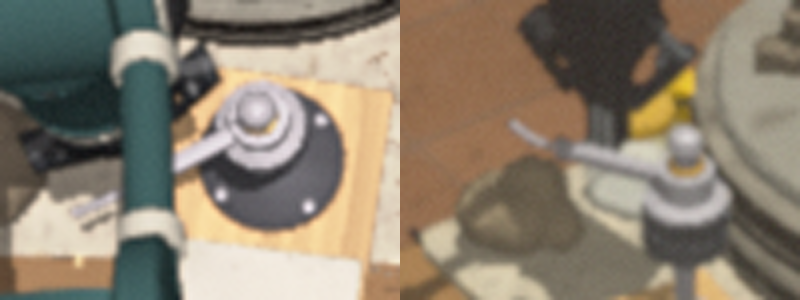

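The fingers stand just behind the bar at mid-length (around (600,120) in the right panel). Now the approach, then a slow arc around the post.

Request:
{"api": "drive_tool", "payload": {
  "rows": [
    [0,0,0,-0.003,0,0,0],
    [0,0,0,-0.003,0,0,0],
    [0,0,0,-0.003,0,0,0],
    [0,0,0,-0.002,0,0,0],
    [0,0,0,-0.002,0,0,0],
    [0,0,0,-0.002,0,0,0]
  ]
}}

```text
time: 5.7
tool_pos: [0.5979, 0.1031, 0.1618]
tcp_rot: [-3.046, -0.766, -0.004]
wrist_force: [1.8, 1.7, -0.1]
width: -0.001
grip_force: 1.4
```

Request:
{"api": "drive_tool", "payload": {
  "rows": [
    [0,0,-2,-0.0025,-0.0006,0,0],
    [0,0,-2,-0.0025,-0.0006,0,0],
    [0,0,-2,-0.0025,-0.0006,0,0],
    [0,0,-2,-0.0025,-0.0006,0,0]
  ]
}}

```text
time: 6.03
tool_pos: [0.5885, 0.0997, 0.1618]
tcp_rot: [2.984, 0.98, 0.004]
wrist_force: [3.3, -0.4, -0.2]
width: -0.0
grip_force: 1.3
```

Request:
{"api": "drive_tool", "payload": {
  "rows": [
    [0,0,-2,-0.0025,-0.0006,0,0],
    [0,0,-2,-0.0025,-0.0006,0,0],
    [0,0,-2,-0.0025,-0.0006,0,0],
    [0,0,-2,-0.0025,-0.0006,0,0]
  ]
}}

```text
time: 6.37
tool_pos: [0.5794, 0.0951, 0.1619]
tcp_rot: [2.908, 1.185, 0.005]
wrist_force: [2.9, 0.5, 0.4]
width: 0.001
grip_force: 1.3
```

Request:
{"api": "drive_tool", "payload": {
  "rows": [
    [0,0,-2,-0.0025,-0.0006,0,0],
    [0,0,-2,-0.0025,-0.0006,0,0],
    [0,0,-2,-0.0025,-0.0006,0,0],
    [0,0,-2,-0.0025,-0.0006,0,0]
  ]
}}

```text
time: 6.7
tool_pos: [0.5709, 0.0896, 0.162]
tcp_rot: [2.819, 1.385, 0.005]
wrist_force: [3.2, 1.9, -0.5]
width: 0.001
grip_force: 1.3
```

Run:
```python
from h import *
todo([.611,.110,.160],28.3)
s,p,R=pose(); a=p[:2]-[.617,.031]; print("rel post in arm axes r,d",(-R[:2,1]@a).round(4),(R[:2,0]@a).round(4))
T=read_camera("top");S=read_camera("scene")
def crop(p,x,y): return cv2.resize(p["color"][y:y+75,x:x+100,::-1],(400,300),interpolation=cv2.INTER_CUBIC)
cv2.imwrite("pics/m3.png",np.hstack([crop(T,180,130),crop(S,180,120)]))
```

```text
t 6.7 p [0.5709 0.0896 0.162 ] yaw 52.34 zax [ 3.3e-03  4.0e-04 -1.0e+00] shift tool [0.0406 0.0192 0.0021] turn z 24.04 q [0.11 0.13 1.89 0.   1.11 0.77] F [ 3.2  1.9 -0.5]
rel post in arm axes r,d 0.0723 0.0182
```

View pics/m3.png

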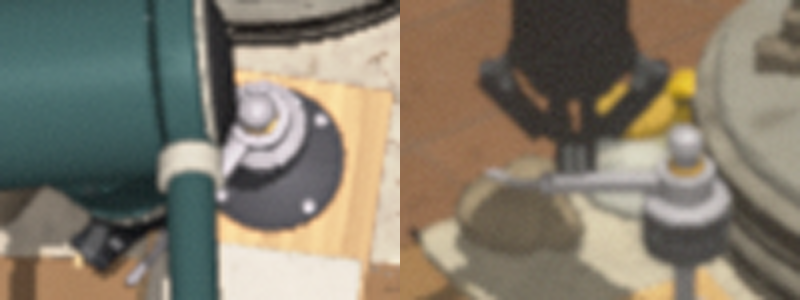

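The arm follows with about 3 N and has turned 24°. I carry on, with shorter calls from 32°, and watch the force.

Request:
{"api": "drive_tool", "payload": {
  "rows": [
    [0,0,-2,-0.0025,-0.0006,0,0],
    [0,0,-2,-0.0025,-0.0006,0,0],
    [0,0,-2,-0.0025,-0.0006,0,0]
  ]
}}

```text
time: 7.05
tool_pos: [0.5649, 0.0847, 0.1619]
tcp_rot: [2.743, 1.529, 0.004]
wrist_force: [2.4, 1.1, 0.7]
width: 0.003
grip_force: 1.3
```

Request:
{"api": "drive_tool", "payload": {
  "rows": [
    [0,0,-1.5,-0.0019,-0.0005,0,0],
    [0,0,-1.5,-0.0019,-0.0005,0,0]
  ]
}}

```text
time: 7.22
tool_pos: [0.562, 0.082, 0.1619]
tcp_rot: [2.703, 1.6, 0.004]
wrist_force: [2.9, 1.2, -0.0]
width: 0.002
grip_force: 1.3
```

Request:
{"api": "drive_tool", "payload": {
  "rows": [
    [0,0,-1.5,-0.0019,-0.0005,0,0],
    [0,0,-1.5,-0.0019,-0.0005,0,0]
  ]
}}

```text
time: 7.38
tool_pos: [0.5593, 0.0792, 0.1619]
tcp_rot: [2.66, 1.67, 0.004]
wrist_force: [2.8, 1.2, 0.6]
width: 0.0
grip_force: 1.3
```

Request:
{"api": "drive_tool", "payload": {
  "rows": [
    [0,0,-1.5,-0.0019,-0.0005,0,0],
    [0,0,-1.5,-0.0019,-0.0005,0,0]
  ]
}}

```text
time: 7.55
tool_pos: [0.5568, 0.0762, 0.1619]
tcp_rot: [2.616, 1.739, 0.004]
wrist_force: [3.5, 1.7, 0.7]
width: 0.002
grip_force: 1.3
```

Request:
{"api": "drive_tool", "payload": {
  "rows": [
    [0,0,-1.5,-0.0019,-0.0005,0,0],
    [0,0,-1.5,-0.0019,-0.0005,0,0]
  ]
}}

```text
time: 7.72
tool_pos: [0.5544, 0.0731, 0.1619]
tcp_rot: [2.569, 1.807, 0.004]
wrist_force: [2.3, 2.1, 0.8]
width: 0.001
grip_force: 1.3
```

Request:
{"api": "drive_tool", "payload": {
  "rows": [
    [0,0,-1.5,-0.0019,-0.0005,0,0],
    [0,0,-1.5,-0.0019,-0.0005,0,0]
  ]
}}

```text
time: 7.88
tool_pos: [0.5522, 0.0699, 0.1618]
tcp_rot: [2.521, 1.874, 0.003]
wrist_force: [1.9, 1.7, 0.4]
width: 0.002
grip_force: 1.3
```

Request:
{"api": "drive_tool", "payload": {
  "rows": [
    [0,0,-1.5,-0.0019,-0.0005,0,0],
    [0,0,-1.5,-0.0019,-0.0005,0,0]
  ]
}}

```text
time: 8.05
tool_pos: [0.5501, 0.0665, 0.1618]
tcp_rot: [2.471, 1.939, 0.003]
wrist_force: [2.2, 2.3, 0.6]
width: -0.001
grip_force: 1.3
```

Request:
{"api": "drive_tool", "payload": {
  "rows": [
    [0,0,-1.5,-0.0019,-0.0005,0,0],
    [0,0,-1.5,-0.0019,-0.0005,0,0]
  ]
}}

```text
time: 8.22
tool_pos: [0.5482, 0.0631, 0.1618]
tcp_rot: [2.42, 2.003, 0.003]
wrist_force: [2.2, 2.4, 0.8]
width: 0.004
grip_force: 1.3
```

Request:
{"api": "drive_tool", "payload": {
  "rows": [
    [0,0,-1.5,-0.0019,-0.0005,0,0],
    [0,0,-1.5,-0.0019,-0.0005,0,0]
  ]
}}

```text
time: 8.38
tool_pos: [0.5464, 0.0595, 0.1617]
tcp_rot: [2.367, 2.066, 0.003]
wrist_force: [2.3, 2.4, 0.6]
width: 0.006
grip_force: 1.2
```

Request:
{"api": "drive_tool", "payload": {
  "rows": [
    [0,0,-1.5,-0.0019,-0.0005,0,0],
    [0,0,-1.5,-0.0019,-0.0005,0,0]
  ]
}}

```text
time: 8.55
tool_pos: [0.5448, 0.0559, 0.1615]
tcp_rot: [-2.312, -2.127, -0.002]
wrist_force: [2.1, 2.8, -0.4]
width: 0.004
grip_force: 1.3
```

Request:
{"api": "drive_tool", "payload": {
  "rows": [
    [0,0,-1.5,-0.0019,-0.0005,0,0],
    [0,0,-1.5,-0.0019,-0.0005,0,0]
  ]
}}

```text
time: 8.72
tool_pos: [0.5428, 0.0519, 0.1612]
tcp_rot: [-2.255, -2.187, 0.0]
wrist_force: [0.3, 0.5, -0.0]
width: -0.0
grip_force: 0.4
```

The force has gone, possibly because the arm dropped into the notch and moved ahead of the fingers. I look before pushing further.

Run:
```python
from h import *
todo([.611,.110,.160],28.3)
s,p,R=pose(); a=p[:2]-[.617,.031]; print("rel post in arm axes r,d",(-R[:2,1]@a).round(4),(R[:2,0]@a).round(4))
T=read_camera("top");S=read_camera("scene")
for z in(.170,.1765):
  for ang in (173,177,181):
    u=np.array([np.cos(np.radians(ang)),np.sin(np.radians(ang)),0]);o=np.array([.617,.031,z])
    print(z,ang,"shoulder,tip in S",proj(S,[o+.093*u,o+.129*u+[0,0,.009]]).round(1).tolist())
def crop(p,x,y): return cv2.resize(p["color"][y:y+75,x:x+100,::-1],(800,600),interpolation=cv2.INTER_CUBIC)
cv2.imwrite("pics/m4.png",crop(S,180,130))
```

```text
t 8.72 p [0.5428 0.0519 0.1612] yaw 88.25 zax [-6.e-04  5.e-04 -1.e+00] shift tool [0.0602 0.0663 0.0012] turn z 59.95 q [0.05 0.08 1.96 0.   1.11 0.08] F [ 0.3  0.5 -0. ]
rel post in arm axes r,d 0.0748 0.0186
0.17 173 shoulder,tip in S [[218.9, 178.5], [206.2, 180.0]]
0.17 177 shoulder,tip in S [[220.2, 179.8], [207.9, 181.9]]
0.17 181 shoulder,tip in S [[221.6, 181.1], [209.8, 183.7]]
0.1765 173 shoulder,tip in S [[218.8, 176.5], [206.1, 178.0]]
0.1765 177 shoulder,tip in S [[220.1, 177.8], [207.8, 179.9]]
0.1765 181 shoulder,tip in S [[221.5, 179.1], [209.7, 181.7]]
```

View pics/m4.png

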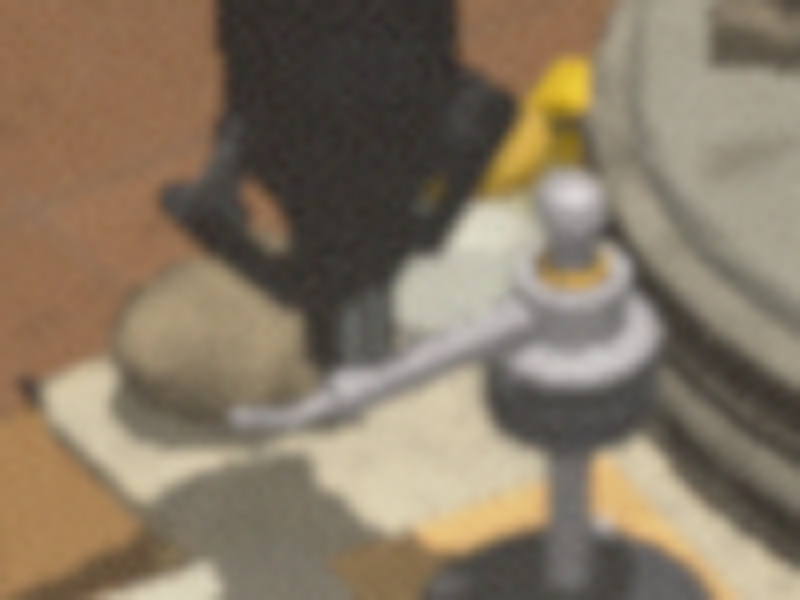

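Run:
```python
from h import *
S=read_camera("scene")
old=cv2.resize(cv2.imread("pics/m3.png")[:,400:],(100,75),interpolation=cv2.INTER_AREA).mean(2)
new=S["color"][120:195,180:280].mean(2)
for c in(73,):
  for n,i in(("old",old),("new",new)): print(n,i[28:72,c-1:c+2].mean(1).round().astype(int).tolist())
for c in(73,80):
  print(c,"old",old[55:66,c-1:c+2].mean(1).round().astype(int).tolist(),"new",new[55:66,c-1:c+2].mean(1).round().astype(int).tolist())
```

```text
old [96, 92, 98, 124, 161, 187, 195, 183, 162, 149, 138, 123, 113, 119, 134, 149, 166, 171, 152, 132, 126, 126, 133, 152, 181, 198, 195, 165, 117, 80, 68, 67, 70, 76, 77, 76, 74, 81, 99, 120, 131, 134, 135, 134]
new [95, 94, 98, 124, 163, 186, 196, 184, 162, 147, 131, 114, 111, 113, 112, 120, 140, 156, 171, 170, 149, 131, 126, 128, 136, 163, 188, 199, 192, 162, 113, 80, 73, 77, 79, 77, 74, 80, 100, 119, 132, 134, 134, 137]
73 old [165, 117, 80, 68, 67, 70, 76, 77, 76, 74, 81] new [199, 192, 162, 113, 80, 73, 77, 79, 77, 74, 80]
80 old [80, 75, 77, 78, 77, 75, 74, 76, 89, 119, 156] new [120, 95, 81, 79, 77, 75, 75, 77, 89, 119, 156]
```

Request:
{"api": "drive_tool", "payload": {
  "rows": [
    [0,0,-1,-0.0013,-0.0003,0,0]
  ]
}}

```text
time: 8.95
tool_pos: [0.5424, 0.0505, 0.1611]
tcp_rot: [-2.236, -2.205, 0.001]
wrist_force: [-0.6, 1.3, 0.3]
width: -0.001
grip_force: 0.5
```

The profile is conclusive: nut and collar unchanged, hub 2 px (≈6.5 mm) lower, so the arm is locked. I back off and open up towards the tile.

Request:
{"api": "drive_tool", "payload": {
  "rows": [
    [0,0,0,0.005,0,0,0],
    [0,0,0,0.015,0,0,0],
    [0,0,0,0.015,0,0,0],
    [0,0,0,0,0,-0.035,0],
    [0,0,0,0,0,-0.04,0],
    [0,0,0,0,0,-0.04,0.3],
    [0,0,0,0,0,-0.02,1]
  ]
}}

```text
time: 9.53
tool_pos: [0.545, 0.086, 0.3019]
tcp_rot: [2.233, 2.204, 0.008]
wrist_force: [0.8, -0.6, 1.3]
width: 0.274
grip_force: 0.0
```

Run:
```python
from h import *
todo([.473,-.226,.24],16)
```

```text
t 9.53 p [0.545  0.086  0.3019] yaw 89.23 zax [ 6.7e-03  7.0e-04 -1.0e+00] shift tool [-0.313  -0.0682  0.0612] turn z 73.23 q [ 0.11 -0.01  1.78 -0.    1.36  0.12] F [ 0.8 -0.6  1.3]
```

Request:
{"api": "drive_tool", "payload": {
  "rows": [
    [0,0,0,-0.039,-0.0085,0,1],
    [0,0,0,-0.039,-0.0085,0,1],
    [0,0,0,-0.039,-0.0085,0,1],
    [0,0,0,-0.039,-0.0085,0,1],
    [0,0,0,-0.039,-0.0085,0,1],
    [0,0,0,-0.039,-0.0085,0,1],
    [0,0,0,-0.039,-0.0085,0,1],
    [0,0,0,-0.039,-0.0085,0,1]
  ]
}}

```text
time: 10.2
tool_pos: [0.4703, -0.2272, 0.2964]
tcp_rot: [2.236, 2.206, 0.0]
wrist_force: [-0.1, -0.1, -0.2]
width: 0.997
grip_force: 0.0
```

Request:
{"api": "drive_tool", "payload": {
  "rows": [
    [0,0,7.1,0,0,0,1],
    [0,0,7.1,0,0,0,1],
    [0,0,7.1,0,0,0,1],
    [0,0,7.1,0,0,0,1],
    [0,0,7.1,0,0,0,1],
    [0,0,7.1,0,0,0,1],
    [0,0,7.1,0,0,0,1],
    [0,0,7.1,0,0,0,1]
  ]
}}

```text
time: 10.87
tool_pos: [0.471, -0.2255, 0.2961]
tcp_rot: [-3.019, -0.867, 0.001]
wrist_force: [0.2, 0.3, -0.3]
width: 0.997
grip_force: 0.0
```

Request:
{"api": "drive_tool", "payload": {
  "rows": [
    [0,0,7.1,0,0,0,1],
    [0,0,7.1,0,0,0,1],
    [0,0,2.2,0,0,0,1],
    [0,0,0,0,0,0,1]
  ]
}}

```text
time: 11.2
tool_pos: [0.471, -0.2255, 0.2961]
tcp_rot: [-3.111, -0.436, 0.001]
wrist_force: [-0.5, -0.0, -0.5]
width: 0.998
grip_force: 0.0
```

Run:
```python
from h import *
todo([.473,-.226,.20],16)
T=read_camera("top");S=read_camera("scene")
a=cv2.resize(T["color"][145:220,200:260,::-1],(480,600),interpolation=cv2.INTER_CUBIC)
b=cv2.resize(S["color"][140:200,190:280,::-1],(450,300),interpolation=cv2.INTER_CUBIC)[:,:320]
c=cv2.resize(S["color"][255:315,235:299,::-1],(320,300),interpolation=cv2.INTER_CUBIC)
cv2.imwrite("pics/m5.png",np.hstack([a,np.vstack([b,c])]))
```

```text
t 11.2 p [ 0.471  -0.2255  0.2961] yaw 15.97 zax [-5.e-04  2.e-04 -1.e+00] shift tool [0.0018 0.0011 0.0961] turn z -0.03 q [-0.49 -0.06  1.84 -0.    1.36  0.8 ] F [-0.5 -0.  -0.5]
```

View pics/m5.png

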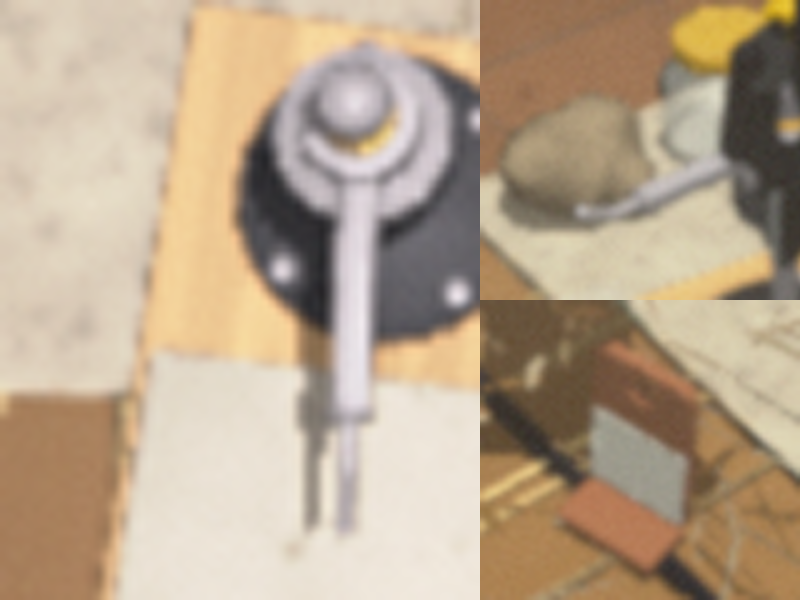

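Top view: nut (244.1,157.8), shoulder (243.9,196), hook tip (243,211); the arm lies over the slab. The tile stands untouched. I refine the tile pose by silhouette fit and measure the arm direction.

```bash
cat >> h.py <<'E'
def box(x0,x1,y0,y1,z0,z1): return np.array([[x,y,z] for x in(x0,x1) for y in(y0,y1) for z in(z0,z1)],float)
TILE=[box(-.004,.004,-.028,.028,0,.104),box(-.032,.004,-.028,.028,0,.008)]
def sil(p,pos,yaw,extra=(0,0,0)):
    m=np.zeros((384*4,512*4),np.uint8);c,s=np.cos(yaw),np.sin(yaw);R=np.array([[c,-s,0],[s,c,0],[0,0,1]])
    for b in TILE:
        h=cv2.convexHull(((proj(p,b@R.T+pos)+.5)*4).astype(np.float32)); cv2.fillConvexPoly(m,np.round(h).astype(int),1)
    return cv2.resize(m.astype(np.float32),(512,384),interpolation=cv2.INTER_AREA)
def fit(pm,x0,fz=None):
    from scipy.optimize import minimize
    def f(v):
        pos=[v[0],v[1],v[3] if fz is None else fz]; c=0
        for p,m in pm:
            s=sil(p,pos,v[2]); c+=1-np.minimum(s,m).sum()/np.maximum(s,m).sum()
        return c
    n=4 if fz is None else 3; d=np.array([.006,.006,.1,.006])[:n]
    sim=np.vstack([x0]+[np.array(x0)+np.eye(n)[i]*d[i] for i in range(n)])
    return minimize(f,x0,method="Nelder-Mead",options=dict(initial_simplex=sim,xatol=1e-4,fatol=1e-4,maxiter=300))
E
python3 - <<'E'
from h import *
T=read_camera("top");S=read_camera("scene")
ms=masks_of(S,"tall_tile")[0]; mt=masks_of(T,"tall_tile"); print(ms["score"],[(round(m["score"],2),m["bbox"]) for m in mt[:2]])
r=fit([(S,ms["mask"].astype(float))],[.473,-.226,.28],0.0); print("S fit",r.x.round(4),round(r.fun,3))
r=fit([(S,ms["mask"].astype(float))],[.473,-.226,.28,0.0]); print("S fit z",r.x.round(4),round(r.fun,3))
sh=atz(T,[(243.9,196)],.173)[0];tip=atz(T,[(243,211)],.179)[0];nut=atz(T,[(244.1,157.75)],.206)[0]
print(sh,tip,nut)
for q in(sh,tip):
    d=(q-nut)[:2];print(np.hypot(*d),np.degrees(np.arctan2(d[1],d[0])))
E
```

```text
0.78 [(0.54, [324.5, 216.5, 344.0, 231.5])]
S fit [ 0.4743 -0.2267  0.088 ] 0.102
S fit z [ 0.4796 -0.2207  0.1339 -0.0098] 0.093
[0.5255612  0.03228314 0.173     ] [0.48747017 0.03306034 0.179     ] [0.61697289 0.03249046 0.206     ]
0.09141191846753166 -179.87005811257194
0.12950396829020147 179.74786867363557
```

Request:
{"api": "drive_tool", "payload": {
  "rows": [
    [0,0,1,0.0024,0.0017,0.03,1],
    [0,0,0,0,0,0.04,1],
    [0,0,0,0,0,0.04,1],
    [0,0,0,0,0,0.04,1],
    [0,0,0,0,0,0.035,1],
    [0,0,0,0,0,0.03,1],
    [0,0,0,0,0,0.02,1],
    [0,0,0,0,0,0.007,1]
  ]
}}

```text
time: 12.17
tool_pos: [0.4708, -0.2251, 0.0502]
tcp_rot: [-3.11, -0.411, 0.009]
wrist_force: [-0.3, -0.1, -0.1]
width: 0.998
grip_force: 0.0
```

Run:
```python
from h import *
todo([.4738,-.2265,.054],15)
S=read_camera("scene")
cv2.imwrite("pics/m6.png",cv2.resize(S["color"][225:315,215:335,::-1],(720,540),interpolation=cv2.INTER_CUBIC))
```

```text
t 12.17 p [ 0.4708 -0.2251  0.0502] yaw 15.05 zax [-0.0064  0.0034 -1.    ] shift tool [ 0.0025  0.0021 -0.0038] turn z 0.05 q [-0.49  0.17  2.09 -0.    0.89  0.81] F [-0.3 -0.1 -0.1]
```

View pics/m6.png

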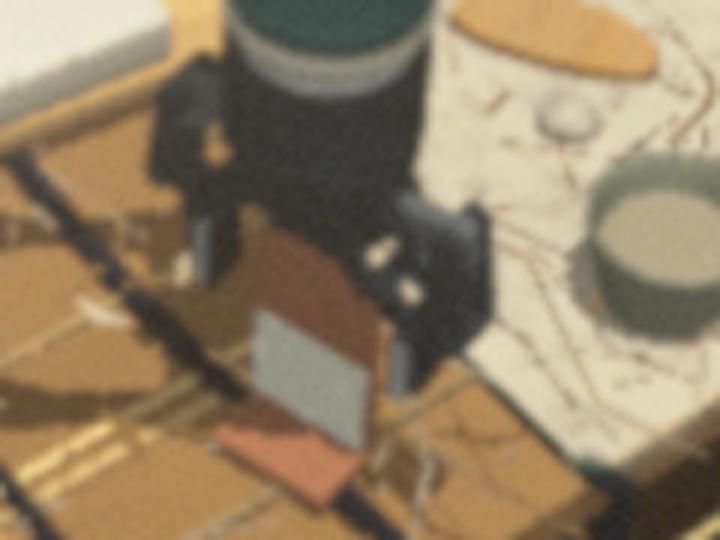

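The plate stands between the open fingers, a little nearer the right one. I shift 2–3 mm and close gently.

Request:
{"api": "drive_tool", "payload": {
  "rows": [
    [0,0,0,0.0025,0.0022,-0.004,1],
    [0,0,0,0,0,0,1],
    [0,0,0,0,0,0,0.85],
    [0,0,0,0,0,0,0.8],
    [0,0,0,0,0,0,0.75],
    [0,0,0,0,0,0,0.7],
    [0,0,0,0,0,0,0.68],
    [0,0,0,0,0,0,0.66]
  ],
  "force": 20
}}

```text
time: 12.88
tool_pos: [0.4769, -0.2279, 0.0586]
tcp_rot: [-3.114, -0.411, -0.001]
wrist_force: [-1.2, 2.5, 2.8]
width: 0.665
grip_force: 6.5
```

Request:
{"api": "drive_tool", "payload": {
  "rows": [
    [0,0,0,0,0,0,0.64],
    [0,0,0,0,0,0,0.62],
    [0,0,0,0,0,0,0.6],
    [0,0,0,0,0,0,0.6]
  ]
}}

```text
time: 13.22
tool_pos: [0.477, -0.2278, 0.0587]
tcp_rot: [-3.114, -0.411, -0.0]
wrist_force: [-0.1, 4.6, 5.3]
width: 0.655
grip_force: 20.5
```

Gripped at 20 N. I lift it straight up gently.

Request:
{"api": "drive_tool", "payload": {
  "rows": [
    [0,0,0,0,0,-0.004,0.6],
    [0,0,0,0,0,-0.008,0.6],
    [0,0,0,0,0,-0.015,0.6],
    [0,0,0,0,0,-0.02,0.6],
    [0,0,0,0,0,-0.02,0.6],
    [0,0,0,0,0,-0.018,0.6],
    [0,0,0,0,0,-0.01,0.6],
    [0,0,0,0,0,0,0.6]
  ]
}}

```text
time: 13.88
tool_pos: [0.4787, -0.2295, 0.1564]
tcp_rot: [3.111, 0.41, 0.007]
wrist_force: [-0.8, -0.7, -1.4]
width: 0.655
grip_force: 21.6
```

Run:
```python
from h import *
s=status.read_state();print(s["width"],s["grip_force"])
todo([.44,.032,.18],0)
S=read_camera("scene");T=read_camera("top")
ms=masks_of(S,"tall_tile")[0];s,p,R=pose()
m=ms["mask"]
print(ms["score"],ms["bbox"],m.sum())
a=S["color"].copy()[190:310,215:335,::-1]
# predicted outline, tile rigid in gripper
im=S["color"].copy()[:,:,::-1].copy()
cv2.imwrite("pics/m7.png",cv2.resize(im[180:300,215:335],(600,600),interpolation=cv2.INTER_CUBIC))
yaw=np.arctan2(R[1,0],R[0,0])
for dx in (0,-.003):
  pos=np.array([p[0],p[1],p[2]-.0587])+dx*np.array([np.cos(yaw),np.sin(yaw),0])
  c,sn=np.cos(yaw),np.sin(yaw);Rz=np.array([[c,-sn,0],[sn,c,0],[0,0,1]])
  k=np.array([[-.004,.028,.104],[-.004,-.028,.104],[-.032,.028,.008],[-.032,-.028,.008],[-.004,0,.089]])
  print(((proj(S,k@Rz.T+pos)-[215,180])*5).round().tolist())
```

```text
0.6554923394295922 21.608628630638123
t 13.88 p [ 0.4787 -0.2295  0.1564] yaw 15.03 zax [ 0.0049 -0.0032 -1.    ] shift tool [ 0.0306 -0.2625 -0.0246] turn z 15.03 q [-0.49  0.05  2.   -0.    1.09  0.81] F [-0.8 -0.7 -1.4]
0.92 [253.4, 232.0, 280.9, 284.6] 942
[[219.0, 271.0], [324.0, 329.0], [178.0, 455.0], [277.0, 514.0], [270.0, 324.0]]
[[215.0, 275.0], [320.0, 333.0], [174.0, 459.0], [273.0, 519.0], [266.0, 328.0]]
```

View pics/m7.png

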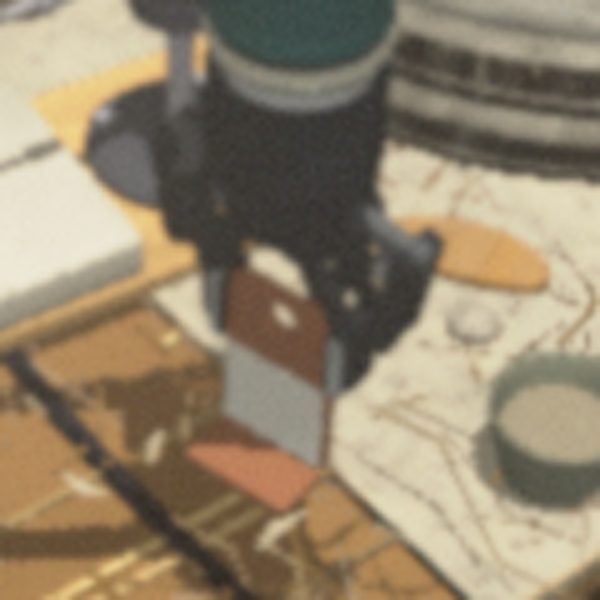

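The tile hangs upright in the grip, hole visible at (285,317) in the crop. I raise it, square it with the arm (yaw 0) and carry it in front of the hook.

Request:
{"api": "drive_tool", "payload": {
  "rows": [
    [0,0,2,0,0,-0.006,0.6],
    [0,0,4,0,0,-0.008,0.6],
    [0,0,4,0,0,-0.008,0.6],
    [0,0,3,0,0,-0.006,0.6],
    [0,0,2,0,0,-0.002,0.6]
  ]
}}

```text
time: 14.45
tool_pos: [0.4763, -0.228, 0.1823]
tcp_rot: [-3.141, 0.003, 0.002]
wrist_force: [-0.0, 0.0, -1.4]
width: 0.653
grip_force: 21.6
```

Request:
{"api": "drive_tool", "payload": {
  "rows": [
    [0,0,0,-0.003,-0.015,0,0.6],
    [0,0,0,-0.006,-0.03,0,0.6],
    [0,0,0,-0.007,-0.04,0,0.6],
    [0,0,0,-0.007,-0.04,0,0.6],
    [0,0,0,-0.007,-0.04,0,0.6],
    [0,0,0,-0.006,-0.04,0,0.6],
    [0,0,0,-0.004,-0.03,0,0.6],
    [0,0,0,0,-0.015,0,0.6]
  ]
}}

```text
time: 15.12
tool_pos: [0.4336, 0.0254, 0.1813]
tcp_rot: [-3.14, -0.006, 0.006]
wrist_force: [-0.2, -0.3, -0.5]
width: 0.657
grip_force: 21.8
```

Request:
{"api": "drive_tool", "payload": {
  "rows": [
    [0,0,0,0,-0.008,0,0.6],
    [0,0,0,0,-0.002,0,0.6],
    [0,0,0,0,0,0,0.6],
    [0,0,0,0,0,0,0.6]
  ]
}}

```text
time: 15.45
tool_pos: [0.4364, 0.0311, 0.1828]
tcp_rot: [3.141, 0.001, -0.002]
wrist_force: [-0.3, -0.9, -1.3]
width: 0.653
grip_force: 21.8
```

Run:
```python
from h import *
s=status.read_state();print(s["width"],s["grip_force"])
todo([.455,.0325,.1487],0)
S=read_camera("scene")
im=S["color"][:,:,::-1]
cv2.imwrite("pics/m8.png",cv2.resize(im[130:220,140:260],(800,600),interpolation=cv2.INTER_CUBIC))
s,p,R=pose()
f=lambda X:((proj(S,X)-[140,130])*6.667).round().tolist()
print("tip,seat,shoulder",f([[.488,.0325,.179],[.514,.0325,.170],[.522,.0325,.170]]))
print("tile TL TR hole-front hole-back FL FR",f(p+np.array([[-.004,.028,.0453],[-.004,-.028,.0453],[-.004,0,.0303],[.004,0,.0303],[-.032,.028,-.0507],[-.032,-.028,-.0507]])))
```

```text
0.653243019117794 21.8449629843235
t 15.45 p [0.4364 0.0311 0.1828] yaw 0.02 zax [-1.e-03 -5.e-04 -1.e+00] shift tool [ 0.0186 -0.0014  0.034 ] turn z 0.02 q [ 0.01 -0.16  2.14 -0.    1.16  1.59] F [-0.3 -0.9 -1.3]
tip,seat,shoulder [[460.0, 353.0], [518.0, 346.0], [535.0, 339.0]]
tile TL TR hole-front hole-back FL FR [[288.0, 269.0], [369.0, 345.0], [331.0, 339.0], [349.0, 331.0], [245.0, 496.0], [322.0, 576.0]]
```

View pics/m8.png

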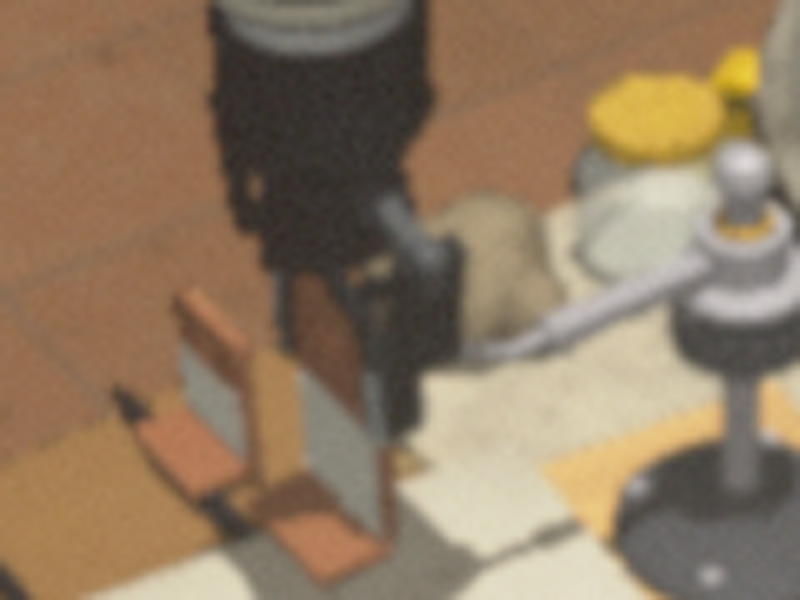

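Hook tip is at (462,353), matching the prediction (460,353); the tile is within about 1 px of its predicted place. I lower to hook-tip height and approach.

Request:
{"api": "drive_tool", "payload": {
  "rows": [
    [0,0,0,0,-0.0014,0.008,0.6],
    [0,0,0,0,0,0.012,0.6],
    [0,0,0,0,0,0.01,0.6],
    [0,0,0,0,0,0.004,0.6],
    [0,0,0,0.008,0,0,0.6],
    [0,0,0,0.012,0,0,0.6],
    [0,0,0,0.01,0,0,0.6],
    [0,0,0,0.005,0,0,0.6]
  ]
}}

```text
time: 16.17
tool_pos: [0.4747, 0.0331, 0.1503]
tcp_rot: [-3.142, -0.001, -0.005]
wrist_force: [0.7, -0.2, -0.5]
width: 0.652
grip_force: 21.8
```

Request:
{"api": "drive_tool", "payload": {
  "rows": [
    [0,0,0,0,0,0,0.6],
    [0,0,0,0,0,0,0.6]
  ]
}}

```text
time: 16.33
tool_pos: [0.4724, 0.0332, 0.1496]
tcp_rot: [3.142, 0.001, 0.0]
wrist_force: [-0.1, -0.1, -1.6]
width: 0.655
grip_force: 21.8
```

Run:
```python
from h import *
todo([.486,.0325,.1487],0)
T=read_camera("top");S=read_camera("scene")
for n,p in(("T",T),("S",S)):
    for t in("tall_tile","hook_tip"):
        for m in masks_of(p,t)[:1]: print(n,t,round(m["score"],2),m["bbox"],m["mask"].sum())
s,p,R=pose()
k=p+np.vstack([TILE[0],TILE[1]])-[0,0,.0587]
for n,c in(("T",T),("S",S)):
    q=proj(c,k);print(n,"pred bbox",q.min(0).round(1),q.max(0).round(1))
    print(n,"pred tip",proj(c,[.488,.0325,.179]).round(1))
m=masks_of(S,"tall_tile")[0]["mask"].astype(float)
```

```text
t 16.33 p [0.4724 0.0332 0.1496] yaw 0.04 zax [ 1.e-04 -0.e+00 -1.e+00] shift tool [0.0136 0.0007 0.0009] turn z 0.04 q [ 0.02 -0.05  2.11 -0.    1.08  1.59] F [-0.1 -0.1 -1.6]
T hook_tip 0.8 [233.7, 149.4, 254.1, 188.7] 371
S tall_tile 0.55 [189.4, 175.8, 210.1, 220.9] 536
S hook_tip 0.6 [222.9, 164.2, 263.2, 183.0] 405
T pred bbox [230.9 215.4] [255.  230.3]
T pred tip [[243.2 210.8]]
S pred bbox [188.8 174.3] [212.3 222.4]
S pred tip [[209. 183.]]
```

Request:
{"api": "drive_tool", "payload": {
  "rows": [
    [0,0,0,0.003,0.0007,0.001,0.6],
    [0,0,0,0.004,0,0,0.6],
    [0,0,0,0.004,0,0,0.6],
    [0,0,0,0.0025,0,0,0.6],
    [0,0,0,0,0,0,0.6]
  ]
}}

```text
time: 17.1
tool_pos: [0.486, 0.0325, 0.1484]
tcp_rot: [3.142, 0.001, 0.001]
wrist_force: [0.1, -1.2, -1.2]
width: 0.656
grip_force: 21.8
```

Request:
{"api": "drive_tool", "payload": {
  "rows": [
    [0,0,0,0.003,0,0.001,0.6],
    [0,0,0,0.003,0,0.001,0.6],
    [0,0,0,0,0,0,0.6]
  ]
}}

```text
time: 17.35
tool_pos: [0.4917, 0.0325, 0.1461]
tcp_rot: [3.142, 0.001, 0.0]
wrist_force: [-0.8, 0.3, -1.5]
width: 0.655
grip_force: 21.8
```

Request:
{"api": "drive_tool", "payload": {
  "rows": [
    [0,0,0,0.003,0,0.0015,0.6],
    [0,0,0,0.003,0,0.0015,0.6],
    [0,0,0,0,0,0,0.6]
  ]
}}

```text
time: 17.6
tool_pos: [0.4976, 0.0325, 0.143]
tcp_rot: [3.142, 0.001, -0.0]
wrist_force: [-0.1, -0.1, -0.7]
width: 0.652
grip_force: 21.8
```

Request:
{"api": "drive_tool", "payload": {
  "rows": [
    [0,0,0,0.003,0,0.0013,0.6],
    [0,0,0,0.003,0,0.001,0.6],
    [0,0,0,0,0,0,0.6]
  ]
}}

```text
time: 17.85
tool_pos: [0.5037, 0.0325, 0.1408]
tcp_rot: [3.142, 0.001, 0.0]
wrist_force: [-0.1, 0.2, -1.2]
width: 0.656
grip_force: 21.8
```

Request:
{"api": "drive_tool", "payload": {
  "rows": [
    [0,0,0,0.003,0,0.0005,0.6],
    [0,0,0,0.003,0,0.0005,0.6],
    [0,0,0,0,0,0,0.6]
  ]
}}

```text
time: 18.1
tool_pos: [0.5098, 0.0325, 0.14]
tcp_rot: [-3.142, -0.001, -0.001]
wrist_force: [-0.8, -0.7, -0.9]
width: 0.656
grip_force: 21.8
```

Request:
{"api": "drive_tool", "payload": {
  "rows": [
    [0,0,0,0.002,0,0,0.6],
    [0,0,0,0,0,0.0015,0.6],
    [0,0,0,0,0,0.0015,0.6],
    [0,0,0,0,0,0,0.6]
  ]
}}

```text
time: 18.43
tool_pos: [0.5108, 0.0325, 0.1365]
tcp_rot: [3.142, 0.001, -0.001]
wrist_force: [-0.6, 0.3, -1.6]
width: 0.657
grip_force: 21.8
```

Run:
```python
from h import *
todo([.514,.0325,.1345],0)
S=read_camera("scene");s,p,R=pose()
for t in("tall_tile","swivel"):
    for m in masks_of(S,t)[:1]:
        print(t,round(m["score"],2),m["bbox"],m["mask"].sum())
q=proj(S,p+np.vstack(TILE)-[0,0,.0587]);print("pred",q.min(0).round(1),q.max(0).round(1))
F=[]
for i in range(1): F.append(status.read_state()["wrist_force"])
print(np.round(F,2))
```

```text
t 18.43 p [0.5108 0.0325 0.1365] yaw 0.03 zax [-8.e-04 -0.e+00 -1.e+00] shift tool [0.0032 0.     0.002 ] turn z 0.03 q [0.01 0.04 2.05 0.   1.06 1.59] F [-0.6  0.3 -1.6]
tall_tile 0.64 [201.4, 174.1, 225.3, 217.0] 516
swivel 0.84 [212.7, 159.5, 264.6, 184.6] 299
pred [201.9 172.8] [225.1 219.9]
[[-0.61  0.47 -0.85]]
```

Request:
{"api": "drive_tool", "payload": {
  "rows": [
    [0,0,0,0.001,0,0.001,0.6],
    [0,0,0,0,0,0.001,0.6],
    [0,0,0,0,0,0,0.6]
  ]
}}

```text
time: 18.83
tool_pos: [0.5122, 0.0325, 0.1348]
tcp_rot: [3.142, 0.001, -0.0]
wrist_force: [0.1, -0.9, -1.5]
width: 0.659
grip_force: 21.8
```

Request:
{"api": "drive_tool", "payload": {
  "rows": [
    [0,0,0,0,0,0.001,0.6],
    [0,0,0,0,0,0,0.6]
  ]
}}

```text
time: 19.0
tool_pos: [0.5125, 0.0326, 0.1342]
tcp_rot: [-3.142, -0.001, -0.001]
wrist_force: [0.5, 0.6, 0.8]
width: 0.65
grip_force: 21.9
```

Request:
{"api": "drive_tool", "payload": {
  "rows": [
    [0,0,0,0,0,0.0005,0.6],
    [0,0,0,0,0,0,0.6]
  ]
}}

```text
time: 19.17
tool_pos: [0.5126, 0.0326, 0.134]
tcp_rot: [-3.142, -0.001, -0.002]
wrist_force: [0.3, 0.4, 2.2]
width: 0.656
grip_force: 22.0
```

Contact at the expected height: the tile's weight is on the hook. I release slowly.

Request:
{"api": "drive_tool", "payload": {
  "rows": [
    [0,0,0,0,0,-0.0003,0.65],
    [0,0,0,0,0,0,0.66],
    [0,0,0,0,0,0,0.67],
    [0,0,0,0,0,0,0.69],
    [0,0,0,0,0,0,0.72],
    [0,0,0,0,0,0,0.76],
    [0,0,0,0,0,0,0.82],
    [0,0,0,0,0,0,0.88]
  ]
}}

```text
time: 19.83
tool_pos: [0.5121, 0.0325, 0.1337]
tcp_rot: [3.142, 0.001, -0.0]
wrist_force: [-0.5, 0.2, -0.5]
width: 0.879
grip_force: 0.0
```

Request:
{"api": "drive_tool", "payload": {
  "rows": [
    [0,0,0,0,0,0,0.94],
    [0,0,0,0,0,0,1],
    [0,0,0,0,0,0,1],
    [0,0,0,0,0,0,1]
  ]
}}

```text
time: 20.17
tool_pos: [0.5122, 0.0325, 0.1338]
tcp_rot: [3.142, 0.001, 0.0]
wrist_force: [0.3, 0.6, -0.4]
width: 0.999
grip_force: 0.0
```

Run:
```python
from h import *
todo([.514,.0325,.1345],0)
S=read_camera("scene")
for m in masks_of(S,"tall_tile")[:1]:
    print(round(m["score"],2),m["bbox"],m["mask"].sum())
    q=proj(S,np.vstack(TILE)+[.513,.0325,.076]);print("pred",q.min(0).round(1),q.max(0).round(1))
    r=fit([(S,m["mask"].astype(float))],[.513,.0325,0.,.076]);print(r.x.round(4),round(r.fun,3))
```

```text
t 20.17 p [0.5122 0.0325 0.1338] yaw 0.03 zax [ 0. -0. -1.] shift tool [ 0.0018  0.     -0.0007] turn z 0.03 q [ 0.01  0.04  2.05 -0.    1.05  1.59] F [ 0.3  0.6 -0.4]
0.81 [203.7, 175.7, 225.7, 216.0] 528
pred [202.7 173.1] [225.8 220.2]
[ 0.5158  0.0377 -0.1035  0.0726] 0.14
```

The tile stays on the hook. I retreat straight up.

Request:
{"api": "drive_tool", "payload": {
  "rows": [
    [0,0,0,0,0,-0.008,1],
    [0,0,0,0,0,-0.015,1],
    [0,0,0,0,0,-0.025,1],
    [0,0,0,0,0,-0.03,1],
    [0,0,0,0,0,-0.03,1],
    [0,0,0,0,0,-0.03,1],
    [0,0,0,0,0,-0.03,1],
    [0,0,0,0,0,-0.02,1]
  ]
}}

```text
time: 20.93
tool_pos: [0.5131, 0.0325, 0.3262]
tcp_rot: [-3.142, -0.001, -0.008]
wrist_force: [0.7, 0.2, -0.0]
width: 0.998
grip_force: 0.0
```

Request:
{"api": "drive_tool", "payload": {
  "rows": [
    [0,0,0,0,-0.03,0,1],
    [0,0,0,0,-0.04,0,1],
    [0,0,0,0,-0.04,0,1],
    [0,0,0,0,-0.04,0,1],
    [0,0,0,0,-0.04,0,1],
    [0,0,0,0,-0.03,0,1],
    [0,0,0,0,0,0,1],
    [0,0,0,0,0,0,1]
  ]
}}

```text
time: 21.6
tool_pos: [0.5117, 0.254, 0.322]
tcp_rot: [3.141, 0.006, -0.0]
wrist_force: [-0.2, -0.2, -0.7]
width: 1.0
grip_force: 0.0
```

Request:
{"api": "drive_tool", "payload": {
  "rows": [
    [0,0,0,0,0,0,1],
    [0,0,0,0,0,0,1],
    [0,0,0,0,0,0,1],
    [0,0,0,0,0,0,1],
    [0,0,0,0,0,0,1],
    [0,0,0,0,0,0,1],
    [0,0,0,0,0,0,1],
    [0,0,0,0,0,0,1]
  ]
}}

```text
time: 22.27
tool_pos: [0.5121, 0.2523, 0.3218]
tcp_rot: [3.142, 0.0, 0.0]
wrist_force: [0.4, -0.4, 0.1]
width: 0.999
grip_force: 0.0
```

Run:
```python
from h import *
todo([.514,.0325,.1345],0)
S=read_camera("scene");T=read_camera("top")
for _ in range(6): S2=read_camera("scene")
for n,p in(("S",S),("T",T)):
  for t in("tall_tile","short_tile","water_cup","swivel"):
    for m in masks_of(p,t)[:1]: print(n,t,round(m["score"],2),m["bbox"],m["mask"].sum())
  q=proj(p,np.vstack(TILE)+[.513,.0325,.076]);print("pred",q.min(0).round(1),q.max(0).round(1))
m=masks_of(S,"tall_tile")[0]["mask"]
d=np.abs(S["color"].astype(int)-S2["color"].astype(int)).max(2)[165:225,195:235];print("motion diff",d.mean(),d.max())
r=fit([(S,m.astype(float))],[.513,.0325,0.,.076]);print(r.x.round(4),round(r.fun,3))
c=S["color"][165:225:3,195:240:2].mean(2).astype(int)
```

```text
t 22.27 p [0.5121 0.2523 0.3218] yaw 0.01 zax [ 1.e-04 -0.e+00 -1.e+00] shift tool [0.0018 0.2198 0.1873] turn z 0.01 q [ 0.41  0.02  1.71 -0.    1.41  1.98] F [ 0.4 -0.4  0.1]Traceback (most recent call last):
  File "<stdin>", line 7, in <module>
ValueError: only the last four pictures can be asked about
```

Run:
```python
from h import *
S2=read_camera("scene");T=read_camera("top")
for _ in range(3):S=read_camera("scene")
T=read_camera("top")
for n,p in(("S",S),("T",T)):
  for t in("tall_tile","short_tile","water_cup","swivel"):
    for m in masks_of(p,t)[:1]: print(n,t,round(m["score"],2),m["bbox"],m["mask"].sum())
  q=proj(p,np.vstack(TILE)+[.513,.0325,.076]);print("pred",q.min(0).round(1),q.max(0).round(1))
m=masks_of(S,"tall_tile")[0]["mask"]
d=np.abs(S["color"].astype(int)-S2["color"].astype(int)).max(2)
print("motion diff tile",d[165:225,195:235].mean().round(2),"elsewhere",d[300:360,300:340].mean().round(2))
r=fit([(S,m.astype(float))],[.513,.0325,0.,.076]);print(r.x.round(4),round(r.fun,3))
```

```text
S tall_tile 0.79 [202.2, 174.3, 224.6, 218.2] 566
S short_tile 0.69 [160.1, 175.1, 180.9, 206.9] 309
S water_cup 0.79 [309.5, 248.3, 344.7, 281.5] 801
S swivel 0.91 [214.7, 163.7, 261.3, 184.9] 360
pred [202.7 173.1] [225.8 220.2]
T tall_tile 0.6 [234.4, 197.9, 250.9, 214.9] 302
T short_tile 0.73 [163.2, 213.2, 189.4, 224.9] 247
T swivel 0.98 [233.9, 151.5, 256.9, 213.0] 497
pred [232.3 198.9] [255.9 215.1]
motion diff tile 2.42 elsewhere 4.61
[ 0.5159  0.0372 -0.0747  0.0738] 0.101
```

The tile hangs still where predicted, the hub is locked, and the short tile and cup have not moved. I hand in.

```bash
python3 -c "
from workcell import workorder; print(workorder.finish_job())"
```

```text
the job is handed in; nothing more can be done
None
```

I handed the job in at about 23 s: the camera check showed the swivel arm locked over the slab, the tall tile hanging still and upright on the hook, and the short tile and cup unmoved; the hand-in gave no verdict.

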